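# Restock the empty pigeonhole rack in reverse order

### The job

Move the four things from the full green rack to the empty green rack in reverse order: what stands at the left end of the full rack goes to the right end of the empty one, the second from the left to the second from the right, and so on. Set each thing down upright in the middle of its bay, keep them upright on the way, and let go of them all.

Things in the scene. Friction and masses are not known exactly. Their poses are not given: they have to be found in the camera images.
- carton_mid (a point): small plain brown cardboard carton, 44 x 44 mm, 58 mm high, with a white strip over its top; rigid, 80 to 170 g. The point is its centre, 29 mm above its underside; z up, x and y square to its sides
- jar_mid (a point): amber glass jar with white screw lid and white paper label, round, body 46 mm in diameter up to 42 mm, lid 42 mm in diameter, 55 mm high in all; 100 to 210 g. The point is on its axis 27.5 mm above its underside; z up
- tape_mid (a point): roll of grey tape on a brown card core, lying flat (a ring, hole upright), 56 mm outside diameter, hole 27 mm, 36 mm high; rigid, 60 to 130 g; grasp it across its outside. The point is on its axis 18 mm above its underside (in the middle of the hole); z up
- stamp_mid (a point): hand stamp: dark rectangular base 32 mm (its x) by 46 mm (its y), 12 mm high, with an upright round pale wooden handle 26 mm in diameter that begins 19 mm above the underside (thin brass neck below) and narrows above 62 mm; 70 mm high in all; 70 to 140 g; grasp it by the handle. The point is on its axis 35 mm above its underside; z up
- rack_full: The full rack: at the start the four things stand in it, one in each bay, on cork pads. fixed green steel rack: floor plate 100 mm (x) by 316 mm (y, roughly to the robot's left), 4 mm thick, with five cross ribs 2 mm thick, tops 22 mm above the bench, making four bays; open front and back. Origin under its centre at bench height; bay centres at x = 0, y = +117, +39, -39, -117 mm.
- rack_empty: The empty rack, without pads; things go onto its floor plate. Nearer or farther than the full one. fixed green steel rack: floor plate 100 mm (x) by 316 mm (y, roughly to the robot's left), 4 mm thick, with five cross ribs 2 mm thick, tops 22 mm above the bench, making four bays; open front and back. Origin under its centre at bench height; bay centres at x = 0, y = +117, +39, -39, -117 mm.
- pad_carton: the square cork pad (66 x 66 x 3 mm) fixed in the bay of the full rack in which the carton stands at the start; all four pads look alike. It does not move, so it keeps the carton's starting place on record. Origin at the centre of its underside, 4 mm above the bench; the thing stands on its top, 7 mm above the bench
- pad_jar: the square cork pad (66 x 66 x 3 mm) fixed in the bay of the full rack in which the jar stands at the start; all four pads look alike. It does not move, so it keeps the jar's starting place on record. Origin at the centre of its underside, 4 mm above the bench; the thing stands on its top, 7 mm above the bench
- pad_tape: the square cork pad (66 x 66 x 3 mm) fixed in the bay of the full rack in which the tape stands at the start; all four pads look alike. It does not move, so it keeps the tape's starting place on record. Origin at the centre of its underside, 4 mm above the bench; the thing stands on its top, 7 mm above the bench
- pad_stamp: the square cork pad (66 x 66 x 3 mm) fixed in the bay of the full rack in which the stamp stands at the start; all four pads look alike. It does not move, so it keeps the stamp's starting place on record. Origin at the centre of its underside, 4 mm above the bench; the thing stands on its top, 7 mm above the bench
Mind the look-alikes: they are no part of the job. Leave any purple look-alike of the part that bears stamp_mid alone.

How it is judged:
By the outcome, as a careful person would: the job done as asked, in the order asked, and still so for the second after the job is handed in, with the robot touching nothing.
It also fails if it takes over 112 s, if anything falls off the work surface, if the arm or the gripper's body presses on something with over 40 N, if the wrist force passes 120 N, or if a joint passes its speed limit or range.

### The arm

A 6-joint arm with a two-finger parallel gripper is mounted at the origin on the work surface. World frame = base frame: x ahead of the robot, y to its left, z up, the work surface at z = 0. Lengths are in mm, angles in rad, forces in N, time in s.
With the tool pointing down it reaches from about 350 to 875 mm from the base axis. Payload 4.2 kg.
Tool frame: the origin (TCP) lies at the very end of the fingers, on their centre line; the grasp point (between the pads) lies 19 mm behind it; z points along the fingers, y is the line along which they close (so a half turn about z gives the same grasp; the last joint's range is limited). The gripper opens to 85 mm and grips with 20 to 120 N. Pads are 22 mm wide; open, the fingers measure 114 mm over their backs; the gripper's body (76 mm by 85 mm) begins 54 mm behind the grasp point. The pads swing forward as they close: fully open they stand 13 mm farther back than shut.
Start: joints at [-0.991, 0.385, 0.008, 0, -1.194, -0.259], TCP at [197.094, -593.088, 231.312] pointing down, gripper open.
Joint ranges: [-3.14, 3.14], [-1.21, 2.06], [-1.07, 1.41], [-3.16, 2.05], [-2.99, -0.16], [-3.1, 3.1]. Speed limits (rad/s): [2.79, 2.79, 3.14, 3.14, 3.14, 3.14].

### API

Orientations are given as a unit quaternion [x, y, z, w].
In Python, from bench import arm, optics gives the robot as it stands. The module is installed in compiled form; this text tells all that it offers.
- The arm moves only by the tool step_arm, never from a script. Its argument "motion" is a list of rows, each an object with "dr": the turn, a rotation vector about the tool's x, y, z in units of 8 degrees (1.0 is 8 degrees), a list of three; "slide": the shift along the tool's x, y, z in mm, a list of three; "jaw": the finger opening in mm, from 0 to 85.4. A call has exactly 8 rows; each row is the pose to reach, as a shift and turn from the pose commanded when the call began, along the tool's axes at that moment; what a row does not reach only later rows make up. A row lasts 1/8 s, in which the tool goes at most 62.5 mm and 10.7 degrees, less where a joint would pass 70% of its speed; a pose out of reach is approached as far as the arm can. A call with a gripper value outside its range is refused whole. The fingers move at their own pace and stop on an object; the grip force is fixed at half the most. Time passes only in rows, so rows that repeat a pose let the fingers close, or fill a call up. It gives the time, the measured TCP pose, the force, the opening and the grip force at its end, in the units of the state.
- arm.read_state(): the state, without advancing time (a new reading comes with each control period).
- optics.get_image(name): name is "scene" or "top"; returns the picture (400x640x3 uint8, blue, green, red); there is no depth.
- optics.camera_info(name): a dict with "camera_matrix" (3x3 intrinsics, pixels), "k1" (the pictures are not rectified: a ray, as slopes to the right and down, at radius r is drawn at 1 + k1 r^2 times it, then the intrinsics apply), "view" (4x4, takes a point from world to camera coordinates). Camera axes: x right, y up, looking along -z (the intrinsics and any distortion apply to the point x, -y, -z); pixel columns grow to the right and rows downward; lengths in mm; the calibration is good to about 2 mm. A picture is of the moment at which its call begins. camera_info takes no time and is no camera call.
- arm.job_done(): hands the job in; it is judged then, once.
The state is a dict: "clock": time; "joints": joint angles; "joint_vel": joint speeds; "joint_efforts": joint torques, N m; "position": TCP position; "ee_rot": TCP orientation; "contact_force": force on the tool from outside, world axes, zero at the start; "wrist_torque": the same for the moment, N m; "gripper_width": finger opening in mm; "grasp_force": force on a finger pad.
Only numpy, scipy, OpenCV 4.12 (cv2) and the standard library are available. Lean on these libraries where they do the work, as an engineer would, in place of code of your own. Each camera call takes 0.05 s, during which the arm holds its last target. There are 200 camera calls.

## Working session

There is one attempt and no reset: what is moved stays moved. The work goes in short steps, Python scripts to look and compute and a tool call to move; the robot and the scene stay as the last step left them, time stands still between calls to the robot, and variables do not carry over. Pictures are saved under pics/ and viewed, at most 14 in all, crops included, and the job is handed in when it is done.

Besides the shell and the picture viewer there is one more tool, called after "Request:" in YAML: its name, and indented under it one key for each argument. step_arm: Moves the arm, as the interface text tells. Its arguments: {"type":"object","properties":{"motion":{"type":"array","items":{"type":"object","properties":{"dr":{"type":"array","items":{"type":"number"}},"slide":{"type":"array","items":{"type":"number"}},"jaw":{"type":"number"}}}}},"required":["motion"]}

```bash
mkdir -p pics; python3 - <<'E'
from bench import arm, optics
import cv2
for n in("scene","top"):
    cv2.imwrite(f"pics/{n}0.png",optics.get_image(n)); c=optics.camera_info(n); print(n,c)
s=arm.read_state(); print(s)
E
```

```text
scene {'camera_matrix': array([[485.49127654,   0.        , 321.78455014],
       [  0.        , 485.49127654, 202.02523397],
       [  0.        ,   0.        ,   1.        ]]), 'k1': -0.05726463052246302, 'view': array([[ 2.24915424e-01,  9.74282866e-01,  1.36363469e-02,
        -2.81019188e+01],
       [-6.63755201e-01,  1.42953864e-01,  7.34161581e-01,
         3.12358710e+02],
       [ 7.13331680e-01, -1.74175459e-01,  6.78837848e-01,
        -1.37228887e+03],
       [ 0.00000000e+00,  0.00000000e+00,  0.00000000e+00,
         1.00000000e+00]])}
top {'camera_matrix': array([[434.53572693,   0.        , 324.51314821],
       [  0.        , 434.53572693, 202.76491806],
       [  0.        ,   0.        ,   1.        ]]), 'k1': -0.0446463245307579, 'view': array([[ 8.62929901e-02, -9.96268054e-01, -1.86649579e-03,
        -1.16344526e+02],
       [ 9.71743173e-01,  8.37552934e-02,  2.20681347e-01,
        -5.08506156e+02],
       [-2.19701448e-01, -2.08570079e-02,  9.75344175e-01,
        -6.88818148e+02],
       [ 0.00000000e+00,  0.00000000e+00,  0.00000000e+00,
         1.00000000e+00]])}
{'clock': 0.1, 'joints': array([-9.91413054e-01,  3.85452372e-01,  6.79809356e-03, -3.94947204e-04,
       -1.19398374e+00, -2.58608553e-01]), 'joint_vel': array([-0.00132662,  0.00025007,  0.00127114,  0.00149498,  0.00034847,
        0.00086223]), 'joint_efforts': array([-7.82560455e-04, -3.93318629e+01,  1.88928705e+01,  4.19796735e+00,
       -2.58134154e-03,  9.41403158e-06]), 'position': array([ 196.92297025, -592.64141729,  230.36731295]), 'ee_rot': array([-1.59628640e-01,  9.87176689e-01,  9.15866624e-04, -2.06964917e-04]), 'contact_force': array([ 0.20313081, -0.11931608, -0.04222923]), 'wrist_torque': array([-0.02723933, -0.03085137,  0.00739387]), 'grasp_force': 0.0, 'gripper_width': 85.13634627553895}
```

View pics/scene0.png

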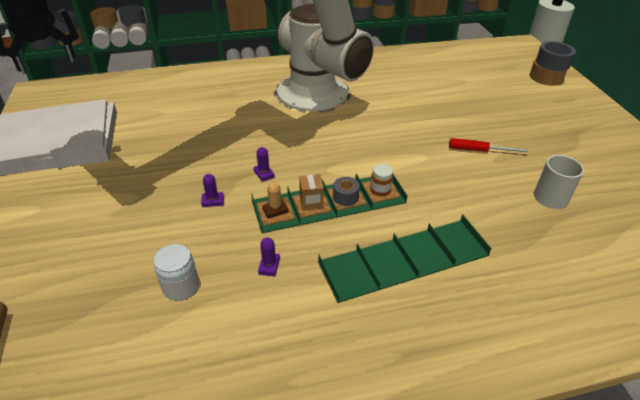

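View pics/top0.png

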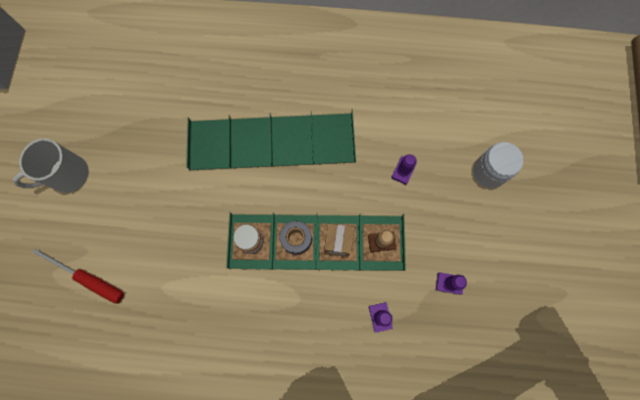

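The full rack, from the robot's left (image left in `top`), holds the jar (247,238), tape (295,237), carton (339,240) and stamp (383,240). The empty rack is the farther one, spanning about (188–355, 112–170). The purple look-alikes at (405,168), (452,283) and (381,317) stand outside the racks. The stamp I want is the one with the pale wooden handle in the full rack's right-end bay. I'll confirm it in an enlarged crop and use that crop to measure as well.

```bash
cat > h.py <<'E'
from bench import arm, optics
import numpy as np, cv2
from scipy.spatial.transform import Rotation as R
def pix2w(n,uv,z):
    c=optics.camera_info(n);K=c["camera_matrix"];V=c["view"]
    p=cv2.undistortPoints(np.array(uv,float).reshape(-1,1,2),K,np.array([c["k1"],0,0,0.]))[:,0]
    d=np.c_[p[:,0],-p[:,1],-np.ones(len(p))]@V[:3,:3]; o=-V[:3,:3].T@V[:3,3]
    return o+d*((z-o[2])/d[:,2])[:,None]
def w2pix(n,X):
    c=optics.camera_info(n);K=c["camera_matrix"];V=c["view"]
    q=np.atleast_2d(X)@V[:3,:3].T+V[:3,3]; q=q*[1,-1,-1]
    return cv2.projectPoints(q,np.zeros(3),np.zeros(3),K,np.array([c["k1"],0,0,0.]))[0][:,0]
def crop(n,x0,y0,w,h,s,f,im=None):
    im=optics.get_image(n) if im is None else im
    cv2.imwrite(f,cv2.resize(im[y0:y0+h,x0:x0+w],None,fx=s,fy=s,interpolation=cv2.INTER_CUBIC))
E
python3 - <<'E'
from h import *
crop("top",180,105,235,170,3.4,"pics/c1.png",cv2.imread("pics/top0.png"))
# rack fit: maximise IoU of the green(+contents) silhouette with projected box hull, both cameras
E
```

```text
(no output)
```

View pics/c1.png

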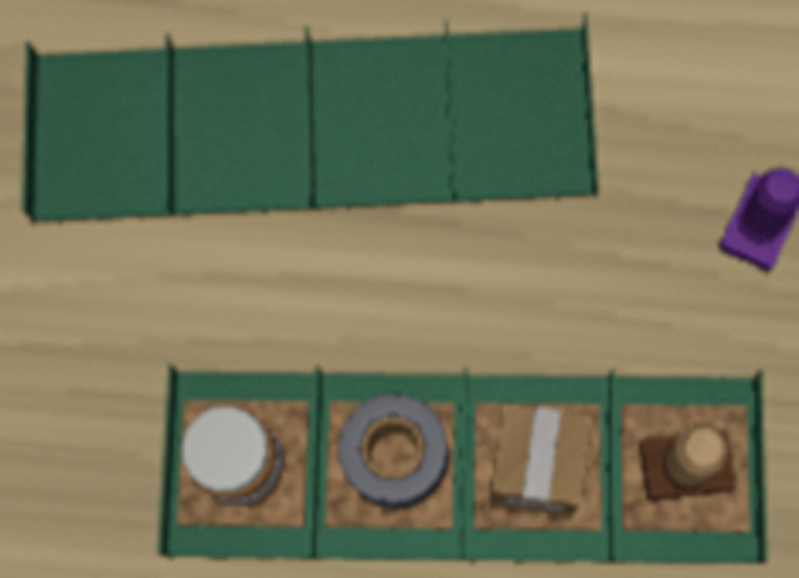

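```bash
cat >> h.py <<'E'
from scipy.optimize import minimize
def rackpts(p):
    x,y,a=p
    b=[[sx*50,sy*158,z] for sx in(-1,1) for sy in(-1,1) for z in(0,22)]
    return R.from_euler('z',a).apply(b)+[x,y,0]
def hullmask(pts,shape,s=4):
    m=np.zeros((shape[0]*s,shape[1]*s),np.uint8)
    h=cv2.convexHull(((pts+.5)*s-.5).astype(np.float32))
    cv2.fillConvexPoly(m,np.round(h*16).astype(np.int32),1,shift=4); return m
def fitrack(p0,ims):
    obs=[]
    for n,im in ims.items():
        big=cv2.resize(im,None,fx=4,fy=4,interpolation=cv2.INTER_CUBIC).astype(int)
        g=((big[...,1]>big[...,2]*1.25)&(big[...,1]>big[...,0]+3)).astype(np.uint8)
        roi=cv2.dilate(hullmask(w2pix(n,rackpts(p0)),im.shape),np.ones((81,81)))
        g=cv2.morphologyEx(g*roi,cv2.MORPH_OPEN,np.ones((3,3),np.uint8))
        k,l,st,_=cv2.connectedComponentsWithStats(g); ys,xs=np.where(np.isin(l,[i for i in range(1,k) if st[i,4]>200]))
        pts=np.c_[xs,ys].astype(np.float32)
        m=np.zeros(g.shape,np.uint8); cv2.fillConvexPoly(m,cv2.convexHull(pts).astype(np.int32),1); obs.append((n,m,im.shape))
    f=lambda p:sum((m!=hullmask(w2pix(n,rackpts(p)),sh)).sum()/m.sum() for n,m,sh in obs)
    r=minimize(f,p0,method="Nelder-Mead",options=dict(initial_simplex=np.array(p0)+[[0,0,0],[12,0,0],[0,12,0],[0,0,.06]],xatol=.02,fatol=1e-5))
    return r.x,r.fun
E
python3 - <<'E'
from h import *
ims={n:cv2.imread(f"pics/{n}0.png") for n in("scene","top")}
pe=pix2w("top",[[272,140]],4)[0]; pf=pix2w("top",[[317,243]],4)[0]
for nm,p in(("empty",pe),("full",pf)):
    for sel in(["top"],["scene"],["top","scene"]):
        x,f=fitrack([p[0],p[1],0],{k:ims[k] for k in sel}); print(nm,sel,np.round(x,3),round(f,4))
def c2t(u,v): return [180+(u+.5)/3.4-.5,105+(v+.5)/3.4-.5]
print("jar lid",pix2w("top",[c2t(224,450)],62),"tape top",pix2w("top",[c2t(393,449)],43))
print("carton top",pix2w("top",[c2t(503,408),c2t(588,413),c2t(578,502),c2t(496,495)],65))
print("stamp tip",pix2w("top",[c2t(706,447)],76),"base",pix2w("top",[c2t(641,438),c2t(648,500),c2t(734,490)],19))
E
```

```text
empty ['top'] [6.41699e+02 4.04540e+01 1.29000e-01] 0.1016
empty ['scene'] [6.40871e+02 4.23130e+01 1.37000e-01] 0.0533
empty ['top', 'scene'] [6.40982e+02 4.28750e+01 1.35000e-01] 0.1554
full ['top'] [ 4.55852e+02 -6.27900e+01  8.50000e-02] 0.0534
full ['scene'] [ 4.54981e+02 -5.97960e+01  7.80000e-02] 0.1519
full ['top', 'scene'] [ 4.55454e+02 -6.01580e+01  7.00000e-02] 0.2062
jar lid [[445.43022888  54.62091909  62.        ]] tape top [[455.81475031 -26.87298327  43.        ]]
carton top [[ 477.72038838  -80.70045122   65.        ]
 [ 478.82561879 -122.65874157   65.        ]
 [ 434.6341838  -120.9939866    65.        ]
 [ 434.61030748  -80.94707055   65.        ]]
stamp tip [[ 465.1670353  -180.17376082   76.        ]] base [[ 476.05263195 -153.4650635    19.        ]
 [ 443.99469336 -159.18858301   19.        ]
 [ 452.96675481 -203.37999763   19.        ]]
```

```bash
python3 - <<'E'
from h import *
from scipy.optimize import least_squares
c2t=lambda a:np.array([[180+(u+.5)/3.4-.5,105+(v+.5)/3.4-.5] for u,v in a])
# rib-top far ends (x=+50,z=22) and near plate corners/rib feet (x=-50,z=0)
ys=[158,79,0,-79,-158]
yr=[157,78,0,-78,-157]
E_=dict(far=[(30,44),(168,36),(308,30),(447,23),(585,16)],near=[(33,221),(172,214),(314,207),None,(597,194)])
F_=dict(far=[(173,368),(319,369),(465,371),(611,372),(760,373)],near=[(163,556),(313,558),(463,560),(612,561),(765,563)])
for nm,D,p0 in(("empty",E_,[641,41,.13]),("full",F_,[455,-61,.08])):
    X=[];u=[]
    for i in range(5):
        X.append([50,yr[i],22]);u.append(D["far"][i])
        if D["near"][i]: X.append([-50,yr[i],2]);u.append(D["near"][i])
    u=c2t(u);X=np.array(X,float)
    r=least_squares(lambda p:(w2pix("top",R.from_euler('z',p[2]).apply(X)+[p[0],p[1],0])-u).ravel(),p0)
    print(nm,np.round(r.x,3),np.round(r.fun.reshape(-1,2),1).tolist())
im=cv2.imread("pics/scene0.png")
crop("scene",240,140,265,170,3,"pics/c2.png",im)
E
```

```text
empty [6.4007e+02 3.9946e+01 1.3300e-01] [[-1.2, -0.9], [-0.2, 0.6], [-0.3, -0.6], [0.6, 0.7], [-0.3, -0.8], [0.2, 0.8], [-0.0, -0.6], [1.1, -0.4], [0.2, 0.8]]
full [ 4.54885e+02 -6.24540e+01  7.60000e-02] [[-1.6, -0.9], [0.6, 0.8], [-0.6, -0.7], [0.5, 0.8], [0.1, -0.9], [0.1, 0.7], [0.7, -0.7], [-0.1, 0.8], [1.0, -0.6], [-0.8, 0.6]]
```

View pics/c2.png

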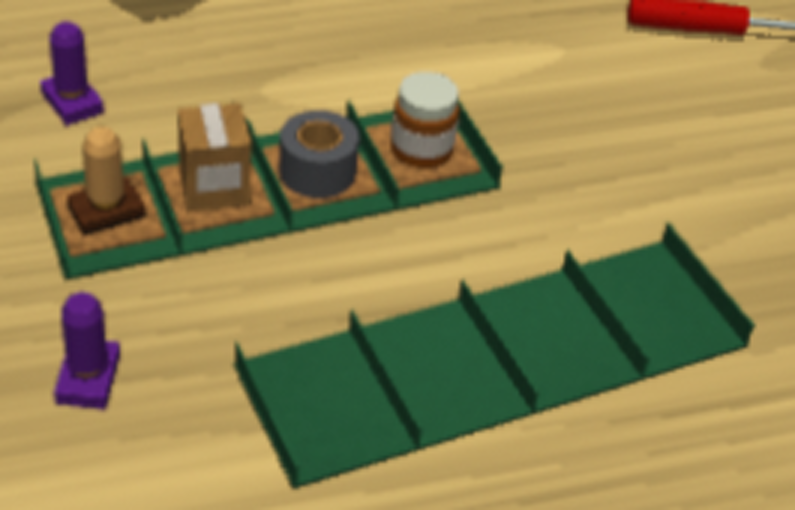

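The crop confirms it: the pale-handled stamp (105,180) on its brown base is in the full rack, and the purple ones are outside. My estimates are empty rack ≈ (640.5, 41, yaw 0.133) and full rack ≈ (455, −62, yaw 0.077). The things stand near their bay centres, which matches the geometry given. The fingers will close along the rack's x, the open side of each bay.

```bash
cat >> h.py <<'E'
def goto(x,y,z,a):
    "slide (tool axes) and dr from the present pose to TCP x,y,z with fingers closing along rack x of yaw a"
    s=arm.read_state(); r0=R.from_quat(s["ee_rot"])
    r1=R.from_matrix(np.array([[np.sin(a),-np.cos(a),0],[-np.cos(a),-np.sin(a),0],[0,0,-1]]).T.T)
    X=[np.sin(a),-np.cos(a),0];Y=[-np.cos(a),-np.sin(a),0];Z=[0,0,-1]
    r1=R.from_matrix(np.array([X,Y,Z]).T)
    d=r0.inv().apply(np.array([x,y,z])-s["position"]); dr=(r0.inv()*r1).as_rotvec()/np.radians(8)
    print("slide",np.round(d,1),"dr",np.round(dr,2),"| pos",np.round(s["position"],1),"w",round(s["gripper_width"],1))
E
sed -i '/\.T\.T)/d' h.py
python3 -c "
from h import *
goto(446,54.6,200,.077)"
```

```text
slide [-440.4  535.7   31.3] dr [ 0.01  0.01 -9.51] | pos [ 196.9 -592.6  230.4] w 85.1
```

Request:
step_arm:
  motion:
    - {"dr": [0,0,-1],"slide": [-40,49,0],"jaw": 85}
    - {"dr": [0,0,-2],"slide": [-77,94,0],"jaw": 85}
    - {"dr": [0,0,-3],"slide": [-115,140,0],"jaw": 85}
    - {"dr": [0,0,-4],"slide": [-154,187,0],"jaw": 85}
    - {"dr": [0,0,-5],"slide": [-192,234,0],"jaw": 85}
    - {"dr": [0,0,-6],"slide": [-231,281,0],"jaw": 85}
    - {"dr": [0,0,-7],"slide": [-269,328,0],"jaw": 85}
    - {"dr": [0,0,-8],"slide": [-308,375,0],"jaw": 85}

```text
clock: 1.1
position: [371.2, -138.2, 231.4]
ee_rot: [-0.66, 0.751, -0.0, 0.0]
contact_force: [1.4, 0.3, -0.4]
gripper_width: 85.1
grasp_force: 0.0
```

```bash
python3 -c "
from h import *
goto(446,54.6,150,.077)"
```

```text
slide [-200.8  -49.5   81.4] dr [-0.    0.   -1.47] | pos [ 371.2 -138.2  231.4] w 85.1
```

Request:
step_arm:
  motion:
    - {"dr": [0,0,-0.5],"slide": [-40,-10,15],"jaw": 85}
    - {"dr": [0,0,-1],"slide": [-80,-20,30],"jaw": 85}
    - {"dr": [0,0,-1.5],"slide": [-120,-30,48],"jaw": 85}
    - {"dr": [0,0,-1.5],"slide": [-160,-40,64],"jaw": 85}
    - {"dr": [0,0,-1.5],"slide": [-200,-49,81],"jaw": 85}
    - {"dr": [0,0,-1.5],"slide": [-200,-49,81],"jaw": 85}
    - {"dr": [0,0,-1.5],"slide": [-200,-49,81],"jaw": 85}
    - {"dr": [0,0,-1.5],"slide": [-200,-49,81],"jaw": 85}

```text
clock: 2.1
position: [446.0, 51.0, 150.7]
ee_rot: [0.733, -0.68, 0.0, -0.0]
contact_force: [1.1, -0.7, 0.5]
gripper_width: 84.7
grasp_force: 0.0
```

```bash
python3 -c "
from h import *
goto(446,54.6,10,.077)
a=optics.get_image('top');b=optics.get_image('scene');cv2.imwrite('pics/t1.png',a);cv2.imwrite('pics/s1.png',b)
A=cv2.resize(a[120:300,190:430],None,fx=2.2,fy=2.2);B=cv2.resize(b[60:240,240:480],None,fx=2.2,fy=2.2)
cv2.imwrite('pics/v1.png',cv2.resize(np.hstack([A,B]),(800,300)))"
```

```text
slide [ -3.6  -0.2 140.7] dr [-0.    0.   -0.01] | pos [446.   51.  150.7] w 84.7
```

View pics/v1.png

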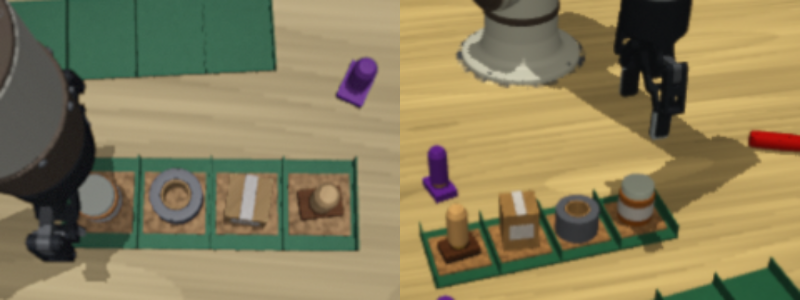

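The gripper (left half about (70,100–240), right half (650,110)) hangs over the jar bay, open along the rack's x. The jar is at (100,195) in the left half. I'll descend and close.

Request:
step_arm:
  motion:
    - {"dr": [0,0,0],"slide": [-3.6,0,25],"jaw": 85}
    - {"dr": [0,0,0],"slide": [-3.6,0,50],"jaw": 85}
    - {"dr": [0,0,0],"slide": [-3.6,0,75],"jaw": 85}
    - {"dr": [0,0,0],"slide": [-3.6,0,100],"jaw": 85}
    - {"dr": [0,0,0],"slide": [-3.6,0,120],"jaw": 85}
    - {"dr": [0,0,0],"slide": [-3.6,0,138],"jaw": 85}
    - {"dr": [0,0,0],"slide": [-3.6,0,138],"jaw": 85}
    - {"dr": [0,0,0],"slide": [-3.6,0,138],"jaw": 85}

```text
clock: 3.2
position: [446.5, 55.2, 13.1]
ee_rot: [0.734, -0.68, 0.0, -0.001]
contact_force: [0.5, -0.3, 0.4]
gripper_width: 84.7
grasp_force: 0.0
```

Request:
step_arm:
  motion:
    - {"dr": [0,0,0],"slide": [0,0,0],"jaw": 70}
    - {"dr": [0,0,0],"slide": [0,0,0],"jaw": 60}
    - {"dr": [0,0,0],"slide": [0,0,0],"jaw": 52}
    - {"dr": [0,0,0],"slide": [0,0,0],"jaw": 45}
    - {"dr": [0,0,0],"slide": [0,0,0],"jaw": 38}
    - {"dr": [0,0,0],"slide": [0,0,0],"jaw": 30}
    - {"dr": [0,0,0],"slide": [0,0,0],"jaw": 30}
    - {"dr": [0,0,0],"slide": [0,0,0],"jaw": 30}

```text
clock: 4.2
position: [446.3, 55.4, 13.0]
ee_rot: [0.734, -0.679, 0.0, -0.0]
contact_force: [-1.2, 0.2, 5.6]
gripper_width: 44.6
grasp_force: 60.2
```

```bash
python3 -c "
from h import *
print(arm.read_state()['contact_force'])
cv2.imwrite('pics/s2.png',optics.get_image('scene'))
goto(656,-75,130,.133)"
```

```text
[-1.19744426  0.21036962  5.58018558]
slide [ 146.2 -199.1 -116.9] dr [-0.01  0.   -0.4 ] | pos [446.3  55.4  13. ] w 44.9
```

Held at about 45 mm, which matches the jar's body. I'll lift and carry it.

Request:
step_arm:
  motion:
    - {"dr": [0,0,0],"slide": [0,0,-15],"jaw": 30}
    - {"dr": [0,0,0],"slide": [0,0,-40],"jaw": 30}
    - {"dr": [0,0,0],"slide": [0,0,-70],"jaw": 30}
    - {"dr": [0,0,0],"slide": [0,0,-95],"jaw": 30}
    - {"dr": [0,0,0],"slide": [8,-11,-110],"jaw": 30}
    - {"dr": [0,0,-0.1],"slide": [25,-34,-117],"jaw": 30}
    - {"dr": [0,0,-0.2],"slide": [43,-59,-117],"jaw": 30}
    - {"dr": [0,0,-0.4],"slide": [62,-84,-117],"jaw": 30}

```text
clock: 5.25
position: [534.5, -0.7, 128.7]
ee_rot: [0.753, -0.659, -0.001, 0.0]
contact_force: [0.4, -0.3, -2.6]
gripper_width: 44.4
grasp_force: 61.6
```

```bash
python3 -c "
from h import *
goto(656,-75,130,.133)"
```

```text
slide [  89.8 -110.6   -1.5] dr [0.01 0.   0.  ] | pos [534.5  -0.7 128.7] w 44.4
```

Request:
step_arm:
  motion:
    - {"dr": [0,0,0],"slide": [19,-23,0],"jaw": 30}
    - {"dr": [0,0,0],"slide": [38,-46,0],"jaw": 30}
    - {"dr": [0,0,0],"slide": [57,-70,0],"jaw": 30}
    - {"dr": [0,0,0],"slide": [75,-92,0],"jaw": 30}
    - {"dr": [0,0,0],"slide": [85,-105,0],"jaw": 30}
    - {"dr": [0,0,0],"slide": [90,-110,0],"jaw": 30}
    - {"dr": [0,0,0],"slide": [90,-110,0],"jaw": 30}
    - {"dr": [0,0,0],"slide": [90,-110,0],"jaw": 30}

```text
clock: 6.25
position: [654.6, -74.5, 129.2]
ee_rot: [0.752, -0.659, -0.0, 0.0]
contact_force: [0.8, 0.6, -1.9]
gripper_width: 44.5
grasp_force: 61.5
```

```bash
python3 -c "
from h import *
goto(656,-75,10,.133)
crop('top',180,90,235,170,3.4,'pics/t3.png')
print(w2pix('top',[656,-75,4]))"
```

```text
slide [  0.7  -1.4 119.2] dr [ 0.01  0.   -0.  ] | pos [654.6 -74.5 129.2] w 44.5
[[332.36976886 137.94577544]]
```

View pics/t3.png

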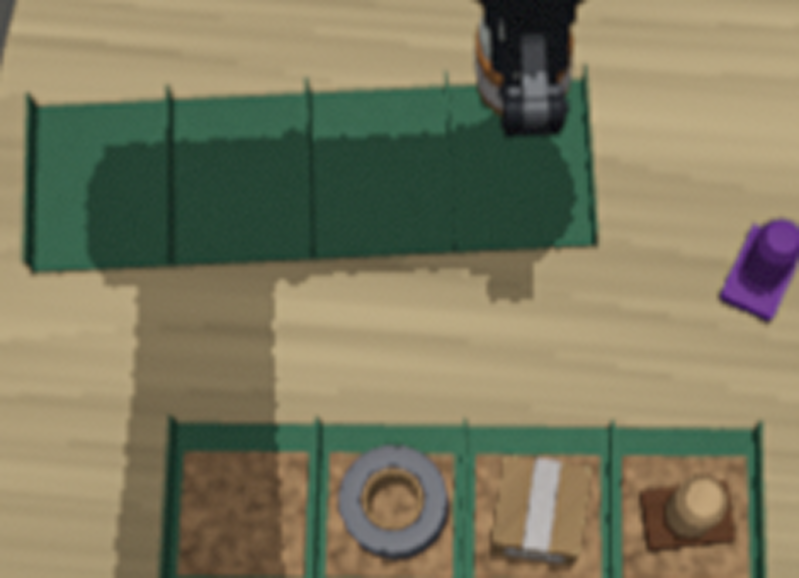

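The jar hangs over the right-end bay, with the gripper at (525,60) and the other things undisturbed. I'll lower it to TCP z ≈ 10.5, since it was gripped at 13 on the 3 mm pad.

Request:
step_arm:
  motion:
    - {"dr": [0,0,0],"slide": [0.5,-1,25],"jaw": 30}
    - {"dr": [0,0,0],"slide": [0.5,-1,50],"jaw": 30}
    - {"dr": [0,0,0],"slide": [0.5,-1,75],"jaw": 30}
    - {"dr": [0,0,0],"slide": [0.5,-1,95],"jaw": 30}
    - {"dr": [0,0,0],"slide": [0.5,-1,108],"jaw": 30}
    - {"dr": [0,0,0],"slide": [0.5,-1,115],"jaw": 30}
    - {"dr": [0,0,0],"slide": [0.5,-1,118],"jaw": 30}
    - {"dr": [0,0,0],"slide": [0.5,-1,118.5],"jaw": 30}

```text
clock: 7.3
position: [656.8, -75.2, 11.3]
ee_rot: [0.752, -0.659, 0.0, -0.0]
contact_force: [0.4, -0.5, -2.6]
gripper_width: 44.8
grasp_force: 61.6
```

Request:
step_arm:
  motion:
    - {"dr": [0,0,0],"slide": [0,0,0.3],"jaw": 30}
    - {"dr": [0,0,0],"slide": [0,0,0.3],"jaw": 48}
    - {"dr": [0,0,0],"slide": [0,0,0.3],"jaw": 60}
    - {"dr": [0,0,0],"slide": [0,0,0.3],"jaw": 75}
    - {"dr": [0,0,0],"slide": [0,0,0.3],"jaw": 85}
    - {"dr": [0,0,0],"slide": [0,0,0.3],"jaw": 85}
    - {"dr": [0,0,0],"slide": [0,0,-15],"jaw": 85}
    - {"dr": [0,0,0],"slide": [0,0,-40],"jaw": 85}

```text
clock: 8.3
position: [656.0, -75.3, 51.2]
ee_rot: [0.752, -0.659, -0.0, 0.001]
contact_force: [0.5, 0.2, 0.2]
gripper_width: 84.8
grasp_force: 0.0
```

```bash
python3 -c "
from h import *
goto(455,-25.5,130,.077)"
```

```text
slide [-75.9 192.8 -78.5] dr [ 0.01 -0.    0.4 ] | pos [656.  -75.3  51.2] w 84.8
```

Request:
step_arm:
  motion:
    - {"dr": [0,0,0],"slide": [0,0,-35],"jaw": 85}
    - {"dr": [0,0,0],"slide": [0,0,-79],"jaw": 85}
    - {"dr": [0,0,0],"slide": [-19,48,-79],"jaw": 85}
    - {"dr": [0,0,0.2],"slide": [-38,96,-79],"jaw": 85}
    - {"dr": [0,0,0.4],"slide": [-57,145,-79],"jaw": 85}
    - {"dr": [0,0,0.4],"slide": [-75.5,193,-79],"jaw": 85}
    - {"dr": [0,0,0.4],"slide": [-75.5,193,-79],"jaw": 85}
    - {"dr": [0,0,0.4],"slide": [-75.5,193,-79],"jaw": 85}

```text
clock: 9.3
position: [456.4, -25.6, 131.2]
ee_rot: [0.734, -0.679, 0.001, -0.001]
contact_force: [0.6, 0.5, -0.5]
gripper_width: 84.8
grasp_force: 0.0
```

```bash
python3 -c "
from h import *
goto(455,-26,10,.077)
a=optics.get_image('top');b=optics.get_image('scene')
cv2.imwrite('pics/a4.png',a)
A=cv2.resize(a[100:280,190:430],(400,300),interpolation=2);B=cv2.resize(b[150:300,290:490],(400,300),interpolation=2)
cv2.imwrite('pics/v4.png',np.hstack([A,B]))"
```

```text
slide [  0.3   1.8 121.2] dr [-0.02  0.    0.  ] | pos [456.4 -25.6 131.2] w 84.8
```

View pics/v4.png

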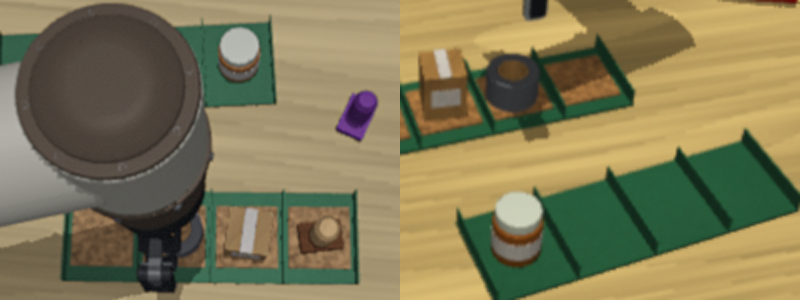

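The jar stands upright in the right-end bay (left half (240,60), right half (517,230)). The gripper is over the tape. I'll descend and grip.

Request:
step_arm:
  motion:
    - {"dr": [0,0,0],"slide": [0,1,30],"jaw": 85}
    - {"dr": [0,0,0],"slide": [0,1,60],"jaw": 85}
    - {"dr": [0,0,0],"slide": [0,1,85],"jaw": 85}
    - {"dr": [0,0,0],"slide": [0,1,105],"jaw": 85}
    - {"dr": [0,0,0],"slide": [0,1,117],"jaw": 85}
    - {"dr": [0,0,0],"slide": [0,1,121],"jaw": 85}
    - {"dr": [0,0,0],"slide": [0,1,121],"jaw": 78}
    - {"dr": [0,0,0],"slide": [0,1,121],"jaw": 70}

```text
clock: 10.4
position: [454.8, -25.8, 9.4]
ee_rot: [0.734, -0.68, 0.0, -0.001]
contact_force: [-0.2, -0.4, -0.2]
gripper_width: 70.1
grasp_force: 0.0
```

Request:
step_arm:
  motion:
    - {"dr": [0,0,0],"slide": [0,0,0],"jaw": 64}
    - {"dr": [0,0,0],"slide": [0,0,0],"jaw": 58}
    - {"dr": [0,0,0],"slide": [0,0,0],"jaw": 52}
    - {"dr": [0,0,0],"slide": [0,0,0],"jaw": 45}
    - {"dr": [0,0,0],"slide": [0,0,0],"jaw": 40}
    - {"dr": [0,0,0],"slide": [0,0,0],"jaw": 40}
    - {"dr": [0,0,0],"slide": [0,0,-15],"jaw": 40}
    - {"dr": [0,0,0],"slide": [0,0,-40],"jaw": 40}

```text
clock: 11.4
position: [453.1, -26.2, 48.6]
ee_rot: [0.734, -0.68, -0.001, 0.001]
contact_force: [0.5, 0.5, -0.9]
gripper_width: 54.6
grasp_force: 63.3
```

```bash
python3 -c "
from h import *
goto(645.7,2.3,130,.133)"
```

```text
slide [ -13.7 -194.   -81.9] dr [ 0.02 -0.   -0.41] | pos [453.1 -26.2  48.6] w 54.6
```

Request:
step_arm:
  motion:
    - {"dr": [0,0,0],"slide": [0,0,-25],"jaw": 40}
    - {"dr": [0,0,0],"slide": [0,0,-55],"jaw": 40}
    - {"dr": [0,0,0],"slide": [-2,-22,-80],"jaw": 40}
    - {"dr": [0,0,-0.1],"slide": [-4,-55,-82],"jaw": 40}
    - {"dr": [0,0,-0.2],"slide": [-7,-90,-82],"jaw": 40}
    - {"dr": [0,0,-0.4],"slide": [-9,-125,-82],"jaw": 40}
    - {"dr": [0,0,-0.4],"slide": [-12,-160,-82],"jaw": 40}
    - {"dr": [0,0,-0.4],"slide": [-14,-185,-82],"jaw": 40}

```text
clock: 12.4
position: [638.4, 2.4, 130.2]
ee_rot: [0.752, -0.659, -0.0, 0.0]
contact_force: [0.2, 0.0, -0.9]
gripper_width: 54.6
grasp_force: 63.3
```

Request:
step_arm:
  motion:
    - {"dr": [0,0,0],"slide": [0,-8,0],"jaw": 40}
    - {"dr": [0,0,0],"slide": [0,-8,0],"jaw": 40}
    - {"dr": [0,0,0],"slide": [0,-8,0],"jaw": 40}
    - {"dr": [0,0,0],"slide": [0,-8,0],"jaw": 40}
    - {"dr": [0,0,0],"slide": [0,-8,0],"jaw": 40}
    - {"dr": [0,0,0],"slide": [0,-8,0],"jaw": 40}
    - {"dr": [0,0,0],"slide": [0,-8,0],"jaw": 40}
    - {"dr": [0,0,0],"slide": [0,-8,0],"jaw": 40}

```text
clock: 13.4
position: [645.4, 3.2, 130.8]
ee_rot: [0.752, -0.659, -0.0, 0.0]
contact_force: [-0.6, -0.4, -0.2]
gripper_width: 55.2
grasp_force: 63.4
```

```bash
python3 -c "
from h import *
goto(645.7,2.3,7,.133)
a=optics.get_image('top');b=optics.get_image('scene')
cv2.imwrite('pics/a5.png',a)
A=cv2.resize(a[60:240,190:430],(400,300),interpolation=2);B=cv2.resize(b[130:310,290:530],(400,300),interpolation=2)
cv2.imwrite('pics/v5.png',np.hstack([A,B]))"
```

```text
slide [  0.9  -0.2 123.8] dr [ 0.   -0.   -0.01] | pos [645.4   3.2 130.8] w 55.2
```

View pics/v5.png

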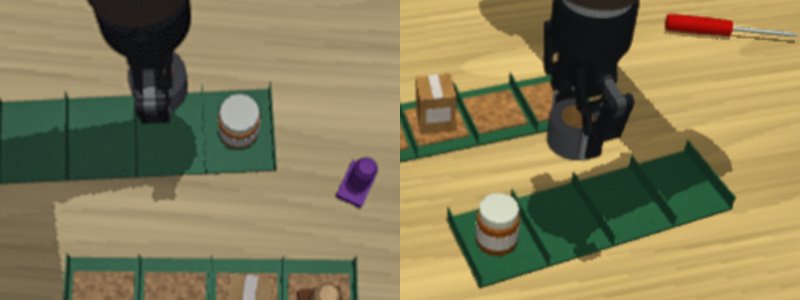

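```bash
python3 -c "
from h import *
print(pix2w('top',[[190+157.5*.6,60+83*.6]],164),w2pix('top',[[645,3.2,130],[645,3.2,164]]))
# jar: lid centre
print(pix2w('top',[[190+239*.6,60+112*.6]],59))
b=optics.get_image('scene');a=optics.get_image('top')
A=cv2.resize(a[80:155,260:360],(400,300),interpolation=2);B=cv2.resize(b[180:225,370:430],(400,300),interpolation=2)
A2=cv2.resize(b[235:295,310:390],(400,300),interpolation=2)
cv2.imwrite('pics/v6.png',np.vstack([np.hstack([A,B]),np.hstack([A2,A2*0])]))"
```

```text
[[ 6.33511577e+02 -3.19460585e-01  1.64000000e+02]] [[285.01877151 112.07728318]
 [283.04400517 102.78884478]]
[[655.08021471 -76.05274792  59.        ]]
```

View pics/v6.png

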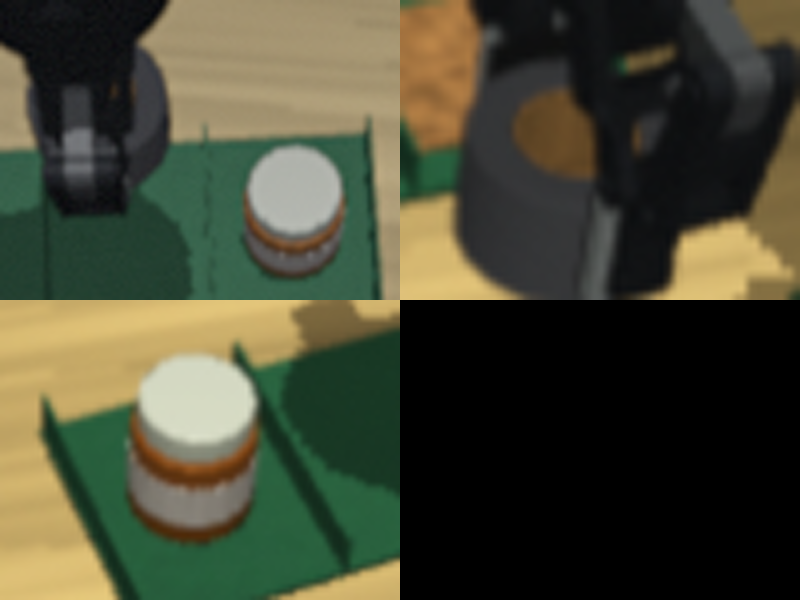

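The jar measures (655,−76), which is on target. The tape in the fingers sits about 2.5 mm towards −y of the TCP, so I'll offset by that much and lower it.

Request:
step_arm:
  motion:
    - {"dr": [0,0,0],"slide": [-1.5,0,25],"jaw": 40}
    - {"dr": [0,0,0],"slide": [-1.5,0,50],"jaw": 40}
    - {"dr": [0,0,0],"slide": [-1.5,0,75],"jaw": 40}
    - {"dr": [0,0,0],"slide": [-1.5,0,98],"jaw": 40}
    - {"dr": [0,0,0],"slide": [-1.5,0,112],"jaw": 40}
    - {"dr": [0,0,0],"slide": [-1.5,0,120],"jaw": 40}
    - {"dr": [0,0,0],"slide": [-1.5,0,123.5],"jaw": 40}
    - {"dr": [0,0,0],"slide": [-1.5,0,124],"jaw": 40}

```text
clock: 14.6
position: [645.6, 4.8, 7.3]
ee_rot: [0.752, -0.659, 0.0, -0.0]
contact_force: [0.3, -0.3, -0.7]
gripper_width: 54.5
grasp_force: 63.4
```

Request:
step_arm:
  motion:
    - {"dr": [0,0,0],"slide": [0,0,0],"jaw": 40}
    - {"dr": [0,0,0],"slide": [0,0,0],"jaw": 58}
    - {"dr": [0,0,0],"slide": [0,0,0],"jaw": 70}
    - {"dr": [0,0,0],"slide": [0,0,0],"jaw": 80}
    - {"dr": [0,0,0],"slide": [0,0,0],"jaw": 85}
    - {"dr": [0,0,0],"slide": [0,0,-5],"jaw": 85}
    - {"dr": [0,0,0],"slide": [0,0,-25],"jaw": 85}
    - {"dr": [0,0,0],"slide": [0,0,-55],"jaw": 85}

```text
clock: 15.6
position: [644.6, 4.5, 61.7]
ee_rot: [0.752, -0.659, -0.001, 0.001]
contact_force: [-0.2, 0.1, -0.1]
gripper_width: 85.3
grasp_force: 0.0
```

```bash
python3 -c "
from h import *
goto(456.7,-101.2,130,.06)"
```

```text
slide [ 80.1 200.3 -67.8] dr [ 0.02 -0.    0.52] | pos [644.6   4.5  61.7] w 85.3
```

Request:
step_arm:
  motion:
    - {"dr": [0,0,0.2],"slide": [0,0,-35],"jaw": 85}
    - {"dr": [0,0,0.4],"slide": [10,25,-68],"jaw": 85}
    - {"dr": [0,0,0.6],"slide": [28,70,-68],"jaw": 85}
    - {"dr": [0,0,0.8],"slide": [46,115,-68],"jaw": 85}
    - {"dr": [0,0,0.95],"slide": [64,160,-68],"jaw": 85}
    - {"dr": [0,0,0.95],"slide": [80,200,-68],"jaw": 85}
    - {"dr": [0,0,0.95],"slide": [80,200,-68],"jaw": 85}
    - {"dr": [0,0,0.95],"slide": [80,200,-68],"jaw": 85}

```text
clock: 16.6
position: [458.5, -101.0, 130.5]
ee_rot: [-0.707, 0.707, -0.001, 0.001]
contact_force: [0.4, -0.3, -0.4]
gripper_width: 85.2
grasp_force: 0.0
```

```bash
python3 -c "
from h import *
goto(456.7,-101.2,16,0)
a=optics.get_image('top');b=optics.get_image('scene')
A=cv2.resize(a[100:280,190:430],(400,300),interpolation=2);B=cv2.resize(b[130:310,250:490],(400,300),interpolation=2)
cv2.imwrite('pics/v7.png',np.hstack([A,B]))"
```

```text
slide [  0.2   2.  114.5] dr [-0.01 -0.   -0.  ] | pos [ 458.5 -101.   130.5] w 85.2
```

View pics/v7.png

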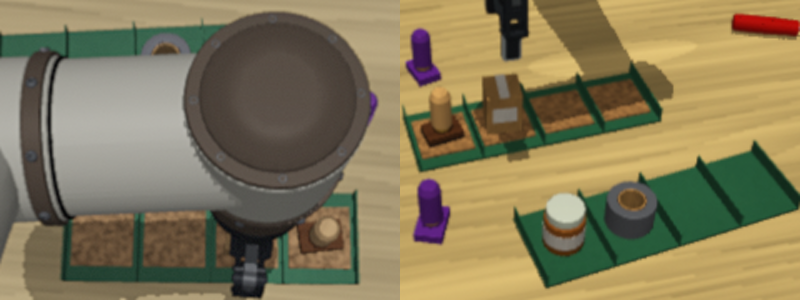

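The tape stands flat in its bay (right half (632,208)). The gripper is above the carton (right half (503,105)). I'll grip the carton.

Request:
step_arm:
  motion:
    - {"dr": [0,0,0],"slide": [0,1.5,25],"jaw": 85}
    - {"dr": [0,0,0],"slide": [0,1.5,50],"jaw": 85}
    - {"dr": [0,0,0],"slide": [0,1.5,75],"jaw": 85}
    - {"dr": [0,0,0],"slide": [0,1.5,98],"jaw": 85}
    - {"dr": [0,0,0],"slide": [0,1.5,110],"jaw": 85}
    - {"dr": [0,0,0],"slide": [0,1.5,115],"jaw": 80}
    - {"dr": [0,0,0],"slide": [0,1.5,115],"jaw": 70}
    - {"dr": [0,0,0],"slide": [0,1.5,115],"jaw": 60}

```text
clock: 17.7
position: [456.7, -100.9, 15.5]
ee_rot: [-0.707, 0.707, -0.001, 0.001]
contact_force: [0.6, 0.3, 0.7]
gripper_width: 60.2
grasp_force: 0.0
```

Request:
step_arm:
  motion:
    - {"dr": [0,0,0],"slide": [0,0,0],"jaw": 52}
    - {"dr": [0,0,0],"slide": [0,0,0],"jaw": 46}
    - {"dr": [0,0,0],"slide": [0,0,0],"jaw": 40}
    - {"dr": [0,0,0],"slide": [0,0,0],"jaw": 30}
    - {"dr": [0,0,0],"slide": [0,0,0],"jaw": 30}
    - {"dr": [0,0,0],"slide": [0,0,0],"jaw": 30}
    - {"dr": [0,0,0],"slide": [0,0,-15],"jaw": 30}
    - {"dr": [0,0,0],"slide": [0,0,-40],"jaw": 30}

```text
clock: 18.7
position: [454.8, -101.1, 54.3]
ee_rot: [-0.707, 0.707, 0.001, -0.001]
contact_force: [-0.0, 0.2, -1.2]
gripper_width: 43.7
grasp_force: 60.4
```

```bash
python3 -c "
from h import *
goto(635.3,79.7,130,.133)"
```

```text
slide [-180.9 -180.1  -76.4] dr [ 0.03  0.   -0.96] | pos [ 454.8 -101.1   54.3] w 43.7
```

Request:
step_arm:
  motion:
    - {"dr": [0,0,0],"slide": [0,0,-30],"jaw": 30}
    - {"dr": [0,0,0],"slide": [0,0,-60],"jaw": 30}
    - {"dr": [0,0,-0.2],"slide": [-15,-15,-76],"jaw": 30}
    - {"dr": [0,0,-0.4],"slide": [-40,-40,-76],"jaw": 30}
    - {"dr": [0,0,-0.6],"slide": [-67,-67,-76],"jaw": 30}
    - {"dr": [0,0,-0.8],"slide": [-94,-94,-76],"jaw": 30}
    - {"dr": [0,0,-0.96],"slide": [-121,-121,-76],"jaw": 30}
    - {"dr": [0,0,-0.96],"slide": [-146,-146,-76],"jaw": 30}

```text
clock: 19.7
position: [602.2, 45.8, 130.0]
ee_rot: [0.753, -0.658, -0.001, 0.001]
contact_force: [0.5, 0.6, -1.4]
gripper_width: 43.7
grasp_force: 60.4
```

```bash
python3 -c "
from h import *
goto(635.3,79.7,130,.133)"
```

```text
slide [-29.1 -37.3  -0. ] dr [0.01 0.   0.01] | pos [602.2  45.8 130. ] w 43.7
```

Request:
step_arm:
  motion:
    - {"dr": [0,0,0],"slide": [-12,-15,0],"jaw": 30}
    - {"dr": [0,0,0],"slide": [-22,-28,0],"jaw": 30}
    - {"dr": [0,0,0],"slide": [-29,-37,0],"jaw": 30}
    - {"dr": [0,0,0],"slide": [-29,-37,0],"jaw": 30}
    - {"dr": [0,0,0],"slide": [-29,-37,0],"jaw": 30}
    - {"dr": [0,0,0],"slide": [-29,-37,0],"jaw": 30}
    - {"dr": [0,0,0],"slide": [-29,-37,0],"jaw": 30}
    - {"dr": [0,0,0],"slide": [-29,-37,0],"jaw": 30}

```text
clock: 20.7
position: [634.8, 78.5, 130.9]
ee_rot: [0.753, -0.658, 0.0, -0.0]
contact_force: [0.2, 0.1, -0.9]
gripper_width: 44.1
grasp_force: 60.4
```

```bash
python3 -c "
from h import *
goto(635.3,79.7,13,.133)
a=optics.get_image('top');b=optics.get_image('scene')
A=cv2.resize(a[60:180,185:345],(400,300),interpolation=2);B=cv2.resize(b[110:290,300:540],(400,300),interpolation=2)
cv2.imwrite('pics/v8.png',np.hstack([A,B]));s=arm.read_state()['position'];print(w2pix('top',[s,s+[0,0,49]]))"
```

```text
slide [ -1.2  -0.6 117.9] dr [-0. -0.  0.] | pos [634.8  78.5 130.9] w 44.1
[[238.1539365  114.0678421 ]
 [231.8705103  100.52986107]]
```

View pics/v8.png

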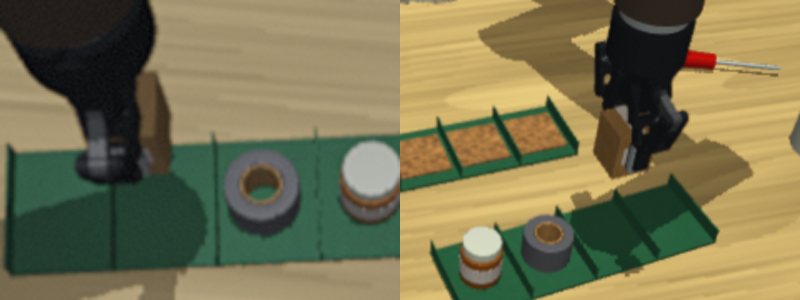

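```bash
python3 -c "
from h import *
print(pix2w('top',[[185+157*.4,60+72*.4]],180.4), pix2w('top',[[185+239*.4,60+182*.4]],22)*0)
a=R.from_euler('z',.133).apply([22,-22,0])+[634.8,78.5,0];print(a)
print('tape top',pix2w('top',[[185+261.5*.4,60+186*.4]],40))"
```

```text
[[655.8581112   56.84156553 180.4       ]] [[0. 0. 0.]]
[659.52308895  59.61167363   0.        ]
tape top [[642.21825418   2.64858439  40.        ]]
```

Request:
step_arm:
  motion:
    - {"dr": [0,0,0],"slide": [-2.7,-2.5,25],"jaw": 30}
    - {"dr": [0,0,0],"slide": [-2.7,-2.5,50],"jaw": 30}
    - {"dr": [0,0,0],"slide": [-2.7,-2.5,75],"jaw": 30}
    - {"dr": [0,0,0],"slide": [-2.7,-2.5,95],"jaw": 30}
    - {"dr": [0,0,0],"slide": [-2.7,-2.5,108],"jaw": 30}
    - {"dr": [0,0,0],"slide": [-2.7,-2.5,115],"jaw": 30}
    - {"dr": [0,0,0],"slide": [-2.7,-2.5,117.5],"jaw": 30}
    - {"dr": [0,0,0],"slide": [-2.7,-2.5,118.3],"jaw": 30}

```text
clock: 21.8
position: [637.5, 81.8, 13.1]
ee_rot: [0.753, -0.658, 0.0, -0.0]
contact_force: [-0.1, -0.6, -0.3]
gripper_width: 43.6
grasp_force: 60.4
```

Request:
step_arm:
  motion:
    - {"dr": [0,0,0],"slide": [0,0,0],"jaw": 30}
    - {"dr": [0,0,0],"slide": [0,0,0],"jaw": 48}
    - {"dr": [0,0,0],"slide": [0,0,0],"jaw": 60}
    - {"dr": [0,0,0],"slide": [0,0,0],"jaw": 72}
    - {"dr": [0,0,0],"slide": [0,0,0],"jaw": 85}
    - {"dr": [0,0,0],"slide": [0,0,-5],"jaw": 85}
    - {"dr": [0,0,0],"slide": [0,0,-25],"jaw": 85}
    - {"dr": [0,0,0],"slide": [0,0,-55],"jaw": 85}

```text
clock: 22.8
position: [636.4, 81.4, 67.4]
ee_rot: [0.753, -0.658, -0.001, 0.001]
contact_force: [0.3, -0.0, -0.5]
gripper_width: 85.2
grasp_force: 0.0
```

```bash
python3 -c "
from h import *
goto(465,-179,150,.077)"
```

```text
slide [235.3 204.7 -82. ] dr [ 0.02 -0.    0.41] | pos [636.4  81.4  67.4] w 85.2
```

Request:
step_arm:
  motion:
    - {"dr": [0,0,0],"slide": [0,0,-40],"jaw": 85}
    - {"dr": [0,0,0],"slide": [0,0,-82],"jaw": 85}
    - {"dr": [0,0,-0.34],"slide": [40,35,-82],"jaw": 85}
    - {"dr": [0,0,-0.34],"slide": [80,70,-82],"jaw": 85}
    - {"dr": [0,0,-0.34],"slide": [120,105,-82],"jaw": 85}
    - {"dr": [0,0,-0.34],"slide": [160,139,-82],"jaw": 85}
    - {"dr": [0,0,-0.34],"slide": [200,174,-82],"jaw": 85}
    - {"dr": [0,0,-0.34],"slide": [235,205,-82],"jaw": 85}

```text
clock: 23.8
position: [464.0, -179.9, 150.1]
ee_rot: [0.768, -0.64, 0.0, -0.0]
contact_force: [-0.3, 0.3, 0.0]
gripper_width: 85.0
grasp_force: 0.0
```

Request:
step_arm:
  motion:
    - {"dr": [0,0,0],"slide": [0,0,5],"jaw": 75}
    - {"dr": [0,0,0],"slide": [0,0,10],"jaw": 65}
    - {"dr": [0,0,0],"slide": [0,0,10],"jaw": 60}
    - {"dr": [0,0,0],"slide": [0,0,10],"jaw": 60}
    - {"dr": [0,0,0],"slide": [0,0,10],"jaw": 60}
    - {"dr": [0,0,0],"slide": [0,0,10],"jaw": 60}
    - {"dr": [0,0,0],"slide": [0,0,10],"jaw": 60}
    - {"dr": [0,0,0],"slide": [0,0,10],"jaw": 60}

```text
clock: 24.8
position: [465.2, -178.6, 139.5]
ee_rot: [0.768, -0.64, 0.0, -0.0]
contact_force: [-0.5, 0.0, -0.2]
gripper_width: 60.0
grasp_force: 0.0
```

```bash
python3 -c "
from h import *
goto(465,-179,29,.18)
a=optics.get_image('top');b=optics.get_image('scene');cv2.imwrite('pics/a9.png',a)
A=cv2.resize(a[100:280,190:430],(400,300),interpolation=2);B=cv2.resize(b[130:310,240:480],(400,300),interpolation=2)
cv2.imwrite('pics/v9.png',np.hstack([A,B]))"
```

```text
slide [  0.4   0.3 110.5] dr [-0.   -0.    0.01] | pos [ 465.2 -178.6  139.5] w 60.0
```

View pics/v9.png

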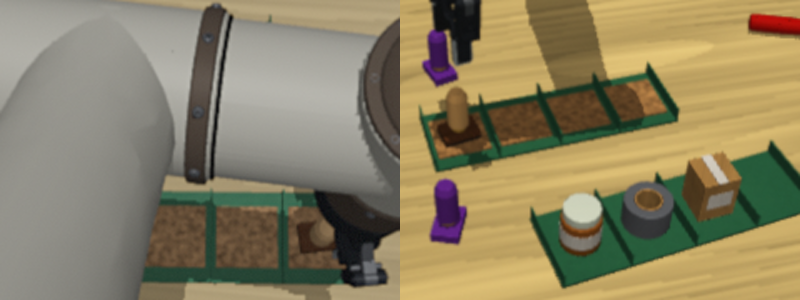

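The carton stands in its bay (right half (713,185)). The gripper lines up over the pale stamp, clear of the purple one. I'll descend and grip the handle.

Request:
step_arm:
  motion:
    - {"dr": [0,0,0],"slide": [0.4,0.3,20],"jaw": 60}
    - {"dr": [0,0,0],"slide": [0.4,0.3,40],"jaw": 60}
    - {"dr": [0,0,0],"slide": [0.4,0.3,60],"jaw": 60}
    - {"dr": [0,0,0],"slide": [0.4,0.3,80],"jaw": 60}
    - {"dr": [0,0,0],"slide": [0.4,0.3,98],"jaw": 60}
    - {"dr": [0,0,0],"slide": [0.4,0.3,112],"jaw": 60}
    - {"dr": [0,0,0],"slide": [0.4,0.3,112],"jaw": 50}
    - {"dr": [0,0,0],"slide": [0.4,0.3,112],"jaw": 40}

```text
clock: 25.9
position: [465.5, -179.1, 28.0]
ee_rot: [0.768, -0.64, 0.0, -0.0]
contact_force: [-0.1, 0.3, -0.3]
gripper_width: 40.1
grasp_force: 0.0
```

Request:
step_arm:
  motion:
    - {"dr": [0,0,0],"slide": [0,0,0],"jaw": 33}
    - {"dr": [0,0,0],"slide": [0,0,0],"jaw": 27}
    - {"dr": [0,0,0],"slide": [0,0,0],"jaw": 22}
    - {"dr": [0,0,0],"slide": [0,0,0],"jaw": 15}
    - {"dr": [0,0,0],"slide": [0,0,0],"jaw": 15}
    - {"dr": [0,0,0],"slide": [0,0,0],"jaw": 15}
    - {"dr": [0,0,0],"slide": [0,0,-15],"jaw": 15}
    - {"dr": [0,0,0],"slide": [0,0,-35],"jaw": 15}

```text
clock: 26.9
position: [463.8, -178.9, 61.9]
ee_rot: [0.768, -0.64, -0.001, 0.001]
contact_force: [0.3, 0.2, -0.4]
gripper_width: 25.0
grasp_force: 59.0
```

```bash
python3 -c "
from h import *
goto(626.5,157.5,155,.133)"
```

```text
slide [-301.8 -220.2  -93.4] dr [0.02 0.01 0.34] | pos [ 463.8 -178.9   61.9] w 25.0
```

Request:
step_arm:
  motion:
    - {"dr": [0,0,0],"slide": [0,0,-30],"jaw": 15}
    - {"dr": [0,0,0],"slide": [0,0,-65],"jaw": 15}
    - {"dr": [0,0,0],"slide": [-15,-11,-93],"jaw": 15}
    - {"dr": [0,0,0.1],"slide": [-45,-33,-93],"jaw": 15}
    - {"dr": [0,0,0.2],"slide": [-80,-58,-93],"jaw": 15}
    - {"dr": [0,0,0.34],"slide": [-115,-84,-93],"jaw": 15}
    - {"dr": [0,0,0.34],"slide": [-150,-109,-93],"jaw": 15}
    - {"dr": [0,0,0.34],"slide": [-185,-135,-93],"jaw": 15}

```text
clock: 27.9
position: [564.0, 28.5, 154.7]
ee_rot: [0.753, -0.658, -0.001, 0.001]
contact_force: [0.0, -0.1, -0.4]
gripper_width: 24.8
grasp_force: 59.0
```

```bash
python3 -c "
from h import *
goto(626.5,157.5,155,.133)"
```

```text
slide [-119.6  -79.1   -0.5] dr [0.01 0.   0.  ] | pos [564.   28.5 154.7] w 24.8
```

Request:
step_arm:
  motion:
    - {"dr": [0,0,0],"slide": [-32,-21,0],"jaw": 15}
    - {"dr": [0,0,0],"slide": [-62,-41,0],"jaw": 15}
    - {"dr": [0,0,0],"slide": [-90,-60,0],"jaw": 15}
    - {"dr": [0,0,0],"slide": [-110,-73,0],"jaw": 15}
    - {"dr": [0,0,0],"slide": [-119,-79,0],"jaw": 15}
    - {"dr": [0,0,0],"slide": [-119,-79,0],"jaw": 15}
    - {"dr": [0,0,0],"slide": [-119,-79,0],"jaw": 15}
    - {"dr": [0,0,0],"slide": [-119,-79,0],"jaw": 15}

```text
clock: 28.9
position: [626.6, 154.9, 155.7]
ee_rot: [0.752, -0.659, -0.0, 0.0]
contact_force: [-0.5, -0.5, -1.0]
gripper_width: 24.6
grasp_force: 59.0
```

```bash
python3 -c "
from h import *
goto(626.5,157.5,25,.133)
a=optics.get_image('top');b=optics.get_image('scene')
A=cv2.resize(a[60:180,170:330],(400,300),interpolation=2);B=cv2.resize(b[120:270,330:530],(400,300),interpolation=2)
cv2.imwrite('pics/v10.png',np.hstack([A,B]))"
```

```text
slide [ -2.6  -0.3 130.7] dr [ 0.  0. -0.] | pos [626.6 154.9 155.7] w 24.6
```

View pics/v10.png

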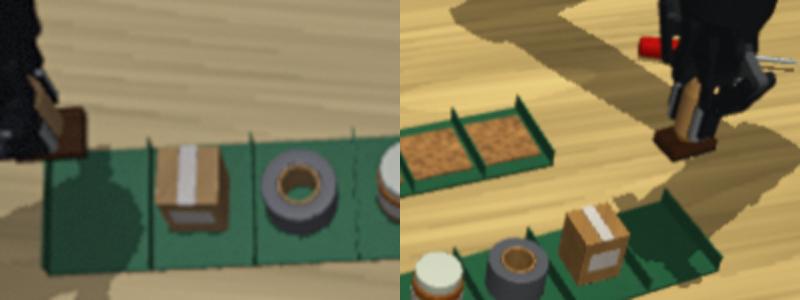

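The stamp hangs upright over the left-end bay. I'll lower it from 155.7 to about 25.2.

Request:
step_arm:
  motion:
    - {"dr": [0,0,0],"slide": [-2.6,0,28],"jaw": 15}
    - {"dr": [0,0,0],"slide": [-2.6,0,56],"jaw": 15}
    - {"dr": [0,0,0],"slide": [-2.6,0,84],"jaw": 15}
    - {"dr": [0,0,0],"slide": [-2.6,0,106],"jaw": 15}
    - {"dr": [0,0,0],"slide": [-2.6,0,120],"jaw": 15}
    - {"dr": [0,0,0],"slide": [-2.6,0,127],"jaw": 15}
    - {"dr": [0,0,0],"slide": [-2.6,0,130],"jaw": 15}
    - {"dr": [0,0,0],"slide": [-2.6,0,130.5],"jaw": 15}

```text
clock: 30.0
position: [626.9, 158.5, 25.6]
ee_rot: [0.753, -0.658, 0.0, -0.001]
contact_force: [0.6, 0.0, -0.8]
gripper_width: 25.0
grasp_force: 59.0
```

Request:
step_arm:
  motion:
    - {"dr": [0,0,0],"slide": [0,0,0],"jaw": 15}
    - {"dr": [0,0,0],"slide": [0,0,0],"jaw": 30}
    - {"dr": [0,0,0],"slide": [0,0,0],"jaw": 42}
    - {"dr": [0,0,0],"slide": [0,0,0],"jaw": 60}
    - {"dr": [0,0,0],"slide": [0,0,0],"jaw": 70}
    - {"dr": [0,0,0],"slide": [0,0,-10],"jaw": 70}
    - {"dr": [0,0,0],"slide": [0,0,-40],"jaw": 70}
    - {"dr": [0,0,0],"slide": [0,0,-80],"jaw": 70}

```text
clock: 31.0
position: [626.0, 158.0, 105.5]
ee_rot: [0.753, -0.658, -0.0, 0.001]
contact_force: [0.4, -0.4, 0.0]
gripper_width: 69.9
grasp_force: 0.0
```

Request:
step_arm:
  motion:
    - {"dr": [0,0,0],"slide": [0,0,-40],"jaw": 70}
    - {"dr": [0,0,0],"slide": [0,0,-80],"jaw": 70}
    - {"dr": [0,0,0],"slide": [-10,35,-110],"jaw": 70}
    - {"dr": [0,0,0],"slide": [-20,70,-110],"jaw": 70}
    - {"dr": [0,0,0],"slide": [-40,105,-110],"jaw": 70}
    - {"dr": [0,0,0],"slide": [-80,140,-110],"jaw": 70}
    - {"dr": [0,0,0],"slide": [-120,160,-110],"jaw": 70}
    - {"dr": [0,0,0],"slide": [-150,180,-110],"jaw": 70}

```text
clock: 32.0
position: [427.1, 284.2, 216.2]
ee_rot: [0.753, -0.658, 0.0, -0.001]
contact_force: [-0.2, -0.3, 0.3]
gripper_width: 70.1
grasp_force: 0.0
```

```bash
python3 -c "
from h import *
a=optics.get_image('top');b=optics.get_image('scene');cv2.imwrite('pics/a11.png',a)
A=cv2.resize(a[95:185,180:370],(800,379),interpolation=2);B=cv2.resize(b[190:310,310:500],(340,215),interpolation=2)
B=np.hstack([B,np.zeros((215,460,3),np.uint8)])
c=[R.from_euler('z',.133).apply([0,y,4])+[640.5,41,0] for y in(117,39,-39,-117)]
print(w2pix('top',c),np.round(c,1))
cv2.imwrite('pics/v11.png',np.vstack([A,B]))"
```

```text
[[209.7956671  143.59862295]
 [250.57329509 141.66315407]
 [291.458567   139.7745342 ]
 [332.35302086 137.93691177]] [[625.  157.    4. ]
 [635.3  79.7   4. ]
 [645.7   2.3   4. ]
 [656.  -75.    4. ]]
```

View pics/v11.png

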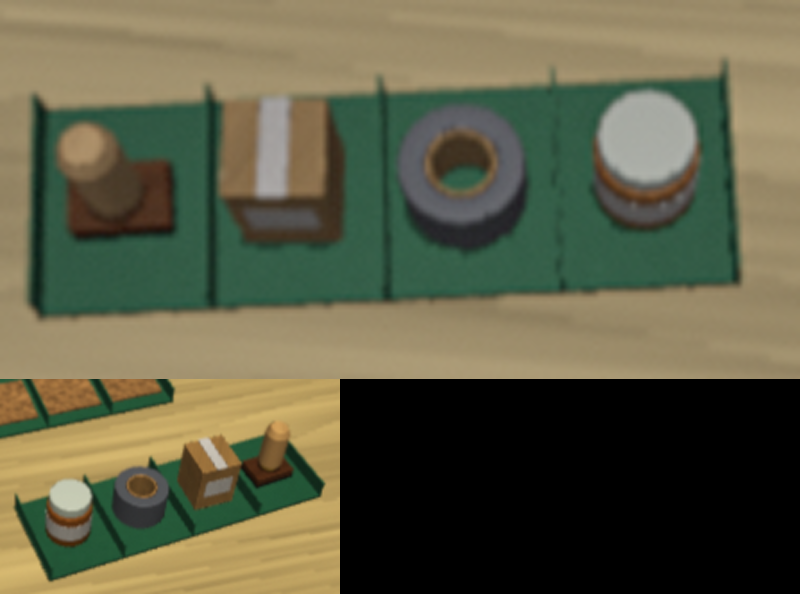

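```bash
python3 -c "
from h import *
t=lambda u,v:[180+(u+.5)/4.2105-.5,95+(v+.5)/4.2105-.5]
for n,p,z,c in(('stamp',[(70,168),(170,161),(172,228),(75,234)],16,(625,157)),('carton',[(222,100),(328,99),(325,198),(222,198)],62,(635.3,79.7)),('tape',[(462,166)],40,(645.7,2.3)),('jar',[(647,138)],59,(656,-75))):
    q=pix2w('top',[t(*a) for a in p],z).mean(0)[:2]; print(n,q.round(1),R.from_euler('z',-.133).apply([*(q-c),0])[:2].round(1))"
```

```text
stamp [624.7 156.2] [-0.4 -0.7]
carton [635.5  80.4] [0.3 0.6]
tape [642.9   3.2] [-2.7  1.3]
jar [654.7 -75.9] [-1.4 -0.7]
```

All four stand upright within about 3 mm of their bay centres, in reverse order (stamp, carton, tape, jar from the left), and the gripper is clear. I'm handing in.

```bash
python3 -c "
from bench import arm
print(arm.job_done())"
```

```text
the job is handed in; nothing more can be done
None
```

The job is handed in: stamp, carton, tape and jar now stand upright in the empty rack in reverse order (left to right), each about 3 mm or less from its bay centre by the last camera picture, and all are released; the clock read about 32 s of the 112 s allowed, but the hand-in gave no verdict.

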